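Aim the bench light panel at the dish

TASK

Turn the square light panel on its stand so that its white front squarely faces the petri dish, and lean it forward over the dish to 30 degrees from upright. Leave the dish, the beaker and the other things where they stand, and let go of the panel.

Things in the scene. Friction and masses are not known exactly. Their poses are not given: they have to be found in the camera images.
- light_stand: round dark steel foot, 120 mm diameter, 22 mm high, fixed to the worktop; origin at the centre of its underside, z up; its own yaw varies. It carries a swivelling grey U bracket, and between the bracket's arms a square panel that tilts. The bracket's bar is 180 mm long and 32 mm wide, its arms 5 mm thick and up to z = 119 mm; 204 mm wide over the black side knobs
- bracket (a joint): swivel of the U bracket (with the panel) about the vertical through the foot's centre, rad, -1.5 to 1.5, counter-clockwise from above positive; at 0 the panel faces the foot's own -x. Stiff (about 0.15 N m of friction), no spring, stays where it is left
- panel (a joint): tilt of the panel, rad, -0.5 to 1.2: 0 is upright, positive leans its top edge forward, that is towards the side its white front faces; 0.52 is 30 degrees. Stiff (about 0.35 N m of friction), no spring, stays where it is left
- swivel_axis (a point): point on the swivel axis at z = 22 mm; turns with the bracket: its z is up, its -x is the level direction in which the panel's front faces, its y is parallel to the tilt axis
- panel_pivot (a point): centre of the tilt axis, on the swivel axis at z = 110 mm; axes turn with the panel, a square aluminium plate 150 mm wide (y), 150 mm tall (z, from 50 mm below to 100 mm above this point), 12 mm thick (x, +-6 mm). Its -x side is the white front; the +x side has a black ribbed heat sink 9 mm proud, within 28 mm of the pivot; above that both faces are flat, to be gripped
- panel_top (a point): middle of the panel's upper edge, 100 mm from the pivot along the panel's z; axes as the panel's
- petri_dish: loose flat round dish, pale cream inside, 91 mm diameter, 16 mm high; origin at the centre of its underside. It stands 135 to 175 mm from the swivel axis, at the left or the right front of the stand; must stay there
- beaker_100: loose clear plastic beaker, 53x61x70 mm, on the other side in front of the stand; origin at the centre of its underside; bystander, must stay
- timer: loose small white timer, 66x62x20 mm, at the left; origin at the centre of its underside; bystander, must stay
There are look-alikes about, which are no part of the job. What is shaped like the petri_dish but blue or yellow is not meant.

How it is judged:
At the end, for the whole second after the job is handed in: The line straight out of the panel's front passes within 18 mm of the dish's centre (about 6 to 7 degrees), the panel leans forward 30 degrees from upright (within 5 degrees), and it stands still, released (y of petri_dish in the frame of swivel_axis between -0.018 and 0.018 m and x of petri_dish in the frame of swivel_axis below -0.1 m and value of joint panel between 0.434 and 0.614 rad and velocity of joint panel between -0.05 and 0.05 rad/s and velocity of joint bracket between -0.05 and 0.05 rad/s); the robot touches nothing.
It fails at once if the petri dish is moved more than 20 mm (distance of petri_dish from where it was at the start of the episode above 0.02 m).
It fails at once if the beaker is moved more than 20 mm (distance of beaker_100 from where it was at the start of the episode above 0.02 m).
It fails at once if the timer is moved more than 20 mm (distance of timer from where it was at the start of the episode above 0.02 m).
It also fails if it takes over 32 s, if anything falls off the work surface, if the arm or the gripper's body presses on something with over 40 N, if the wrist force passes 120 N, or if a joint passes its speed limit or range.

ROBOT

A 6-joint arm with a two-finger parallel gripper is mounted at the origin on a cart in front of the work surface, level with it; the furniture and walls round the work are solid. World frame = base frame: x ahead of the robot, y to its left, z up, the work surface at z = 0. Lengths are in m, angles in rad, forces in N, time in s.
With the tool pointing down it reaches from about 0.35 to 0.775 m from the base axis. Payload 5.5 kg.
Tool frame: the origin (TCP) lies between the finger pads; the fingertips stand 19 mm ahead of it and the grasp point (between the pads) is the TCP; z points along the fingers, y is the line along which they close (so a half turn about z gives the same grasp; the last joint's range is limited). The gripper opens to 85 mm and grips with 20 to 120 N. Pads are 22 mm wide; open, the fingers measure 114 mm over their backs; the gripper's body (76 mm by 85 mm) begins 54 mm behind the grasp point. The pads swing forward as they close: fully open they stand 13 mm farther back than shut.
Start: joints at [0.981, 0.313, 0.046, 1.304, 0, 1.431], TCP at [0.25, 0.518, 0.25] pointing down, gripper open.
Joint ranges: [-2.76, 2.76], [-0.86, 1.69], [-1.03, 1.26], [-2.2, 2.34], [-1.47, 1.5], [-3.14, 3.14]. Speed limits (rad/s): [2.57, 2.57, 3.14, 3.14, 3.14, 3.14].

INTERFACE

Orientations are given as a unit quaternion [w, x, y, z].
In Python, from workcell import env gives the robot as it stands.
- The arm moves only by the tool carry_out, never from a script. Its argument "increments" is a list that holds one entry, the list of rows, each a list of 6 numbers: the shift along the tool's x, y, z each as a share of 50 cm, from -1 to 1, then the turn, a rotation vector about the tool's x, y, z each as a share of 2 pi rad, from -1 to 1. In form: [[[x, y, z, ax, ay, az], ...]]. A call has 1 to 5 rows; each row is the pose to reach, as a shift and turn from the pose commanded when the call began, along the tool's axes at that moment, turning the shorter way round; what a row does not reach only later rows make up. A row lasts 1/8 s, in which the tool goes at most 62.5 mm and 10.7 degrees, less where a joint would pass 70% of its speed; a pose out of reach is approached as far as the arm can. A call with a number of a shift or a turn outside -1 to 1 is refused whole. A call with a gripper value outside its range is refused whole. "jaw" is the closure, from 0 (fully open) to 1 (shut), set as the call begins (left out, the last holds). The fingers move at their own pace and stop on an object; "squeeze" is the grip in N (left out, the last holds). Time passes only in rows, so rows that repeat a pose let the fingers close. It gives the time, the measured TCP pose, the force, the opening and the grip force at its end, in the units of the state.
- env.get_state(): the state, without advancing time (a new reading comes with each control period).
- env.read_camera(name): name is "scene" or "top" or "wrist"; returns a dict with "frame" (384x512x3 uint8, blue, green, red), "z_map" (384x512 float32, m along the optical axis (not along the pixel's ray), 0 where there is no reading), "intrinsics" (3x3 intrinsics, pixels), "k1" (the pictures are not rectified: a ray, as slopes to the right and down, at radius r is drawn at 1 + k1 r^2 times it, then the intrinsics apply), "R" (3x3) and "t" (3): a world point X has camera coordinates R X + t; the wrist camera has in their place "T_tool_cam" (4x4, takes a point from camera to tool coordinates, whose origin is the TCP and whose axes are the flange's). Camera axes: x right, y down, z forward; pixel columns grow to the right and rows downward; lengths in m; the calibration is good to about 2 mm. A picture is of the moment at which its call begins: read the wrist's pose just before it.
- env.hand_in(): hands the job in; it is judged then, once.
Trained networks look in the newest picture that a camera, given by its name, has taken for a name from the list of things; names that differ only in an ending like _2 or _b are one class to them, and where a whole thing is asked for, a point or a joint stands for the part that bears it (a point fixed in the world has none). Each returns a list of dicts, best first, with "score" (0 to 1); they miss things now and then, are a little off and sometimes report something else, mostly with a low value. They report only what shows in the picture. A call takes as long as a camera call. They do not tell look-alikes from the thing itself.
- env.find_in(camera, name): "position" ([x, y, z] in m, in world coordinates, good to about 4 mm: the middle of the surface that is visible of it).
The state is a dict: "clock": time; "joint_pos": joint angles; "qvel": joint speeds; "tau": joint torques, N m; "tcp_pos": TCP position; "orientation": TCP orientation; "wrist_force": force on the tool from outside, world axes, zero at the start; "ft_torque": the same for the moment, N m; "finger_gap": finger opening in m; "grip_force": force on a finger pad.
Only numpy, scipy, OpenCV 4.12 (cv2) and the standard library are available. Lean on these libraries where they do the work, as an engineer would, in place of code of your own. Each camera call takes 0.05 s, during which the arm holds its last target. There are 200 camera calls.

## Working session

There is one attempt and no reset: what is moved stays moved. The work goes in short steps, Python scripts to look and compute and a tool call to move; the robot and the scene stay as the last step left them, time stands still between calls to the robot, and variables do not carry over. Pictures are saved under pics/ and viewed, at most 10 in all, crops included, and the job is handed in when it is done.

Besides the shell and the picture viewer there is one more tool, called after "Emit:" as a command line: name --argument value ..., lists and objects as JSON in quotes. carry_out: Moves the arm, as the interface text tells. Its arguments: {"type":"object","properties":{"increments":{"type":"array","items":{"type":"array","items":{"type":"array","items":{"type":"number","minimum":-1,"maximum":1}}}},"jaw":{"type":"number"},"squeeze":{"type":"number"}},"required":["increments"]}

```bash
mkdir -p pics; ls; cat > h.py <<'E'
import numpy as np, cv2
from workcell import env
from scipy.spatial.transform import Rotation as Ro
def pts(c):
    K=c["intrinsics"];z=c["z_map"];h,w=z.shape
    u,v=np.meshgrid(np.arange(w),np.arange(h))
    uv=np.stack([u,v],-1).reshape(-1,1,2).astype(np.float64)
    d=np.array([c["k1"],0,0,0,0.])
    n=cv2.undistortPoints(uv,np.array(K,float),d).reshape(h,w,2)
    P=np.dstack([n*z[...,None],z])
    if "R" in c: return (P-np.array(c["t"]))@np.array(c["R"])
    s=c["state"];q=s["orientation"];R=Ro.from_quat([q[1],q[2],q[3],q[0]]).as_matrix()
    T=np.array(c["T_tool_cam"]);P=P@T[:3,:3].T+T[:3,3]
    return P@R.T+np.array(s["tcp_pos"])
def cam(n):
    s=env.get_state();c=env.read_camera(n);c["state"]=s;return c
E
python3 - <<'E'
from h import *
a=cam("scene");b=cam("top")
cv2.imwrite("pics/a.png",a["frame"]);cv2.imwrite("pics/b.png",b["frame"])
for n in ["scene","top"]:
  for k in ["light_stand","bracket","panel","petri_dish","beaker_100","timer"]:
    print(n,k,[(np.round(r["position"],3).tolist(),round(r["score"],2)) for r in env.find_in(n,k)])
np.savez("v0.npz",sa=pts(a),sb=pts(b),ia=a["frame"],ib=b["frame"])
print(env.get_state()["orientation"],env.get_state()["clock"])
E
```

```text
pics
scene light_stand [([0.555, -0.345, 0.113], 0.67)]
scene bracket [([0.564, -0.342, 0.122], 0.74)]
scene panel [([0.559, -0.342, 0.139], 0.59)]
scene petri_dish [([0.444, -0.162, 0.014], 0.94), ([0.598, -0.167, 0.02], 0.88), ([0.413, -0.302, 0.014], 0.63)]
scene beaker_100 [([0.458, -0.453, 0.044], 0.86), ([0.563, -0.339, 0.127], 0.51)]
scene timer [([0.432, 0.064, 0.017], 0.83)]
top light_stand [([0.55, -0.335, 0.089], 0.82)]
top bracket [([0.56, -0.335, 0.14], 0.74), ([0.559, -0.334, 0.185], 0.42)]
top panel [([0.557, -0.334, 0.185], 0.6), ([0.557, -0.336, 0.14], 0.19)]
top petri_dish [([0.611, -0.172, 0.018], 0.87), ([0.458, -0.16, 0.017], 0.72), ([0.425, -0.293, 0.017], 0.57)]
top beaker_100 [([0.476, -0.462, 0.033], 0.56)]
top timer [([0.437, 0.075, 0.02], 0.86)]
[2.97208981e-05 2.23009327e-01 9.74816308e-01 6.82701670e-05] 0.7
```

View pics/a.png

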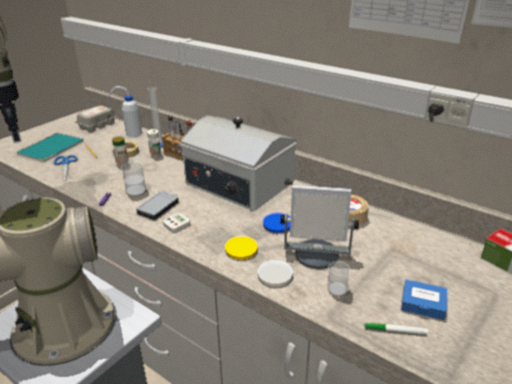

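View pics/b.png

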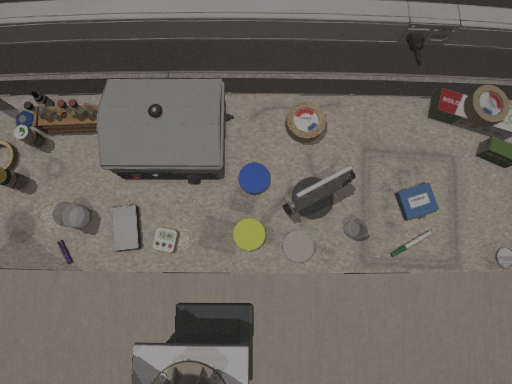

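The cream dish is at scene (275,273) and top (299,246). Look-alikes: yellow at (241,247), blue at (277,222). The panel stand is at scene (320,215), with the beaker at its right front at (340,280). Next I measure geometry and check a crop.

```bash
python3 - <<'E'
from h import *
d=np.load("v0.npz");A,B,ia,ib=d["sa"],d["sb"],d["ia"],d["ib"]
cv2.imwrite("pics/c.png",np.hstack([cv2.resize(ia[170:310,220:380],(400,350)),cv2.resize(ib[140:280,220:380],(400,350))]))
def fit(P,r):
    from scipy.optimize import least_squares
    return least_squares(lambda p:np.maximum(0,0)+np.hypot(P[:,0]-p[0],P[:,1]-p[1])-r,P[:,:2].mean(0),loss="soft_l1",f_scale=.003).x
for n,P,im in (("scene",A,ia),("top",B,ib)):
    b=P.reshape(-1,3);c=im.reshape(-1,3).astype(int)
    near=lambda x,y,r:np.hypot(b[:,0]-x,b[:,1]-y)<r
    m=near(.42,-.298,.07)&(b[:,2]>.008)&(b[:,2]<.03)
    q=b[m];e,_ ,_2=cv2.minAreaRect(q[:,:2].astype(np.float32))
    print(n,"dish",m.sum(),q.mean(0).round(4),"rect",e,_,"encl",cv2.minEnclosingCircle(q[:,:2].astype(np.float32)))
    m=near(.55,-.34,.09)&(b[:,2]>.012)&(b[:,2]<.032);q=b[m]
    h=cv2.convexHull(q[:,:2].astype(np.float32))[:,0]
    print("foot",m.sum(),np.median(q[:,2]),"encl",cv2.minEnclosingCircle(q[:,:2].astype(np.float32)),"fit",fit(h,.06))
    m=near(.57,-.34,.14)&(b[:,2]>.15)&(b[:,2]<.23);q=b[m]
    o=q.mean(0);w,v=np.linalg.eigh(np.cov((q-o).T))
    print("panel",m.sum(),o.round(4),v.T.round(3),np.sqrt(w),"zr",np.percentile(q[:,2],[2,98]))
    t=q[q[:,2]>np.percentile(q[:,2],98)-.012];print("top edge",t.mean(0).round(4),cv2.minAreaRect(t[:,:2].astype(np.float32)))
E
```

```text
scene dish 743 [ 0.4173 -0.3     0.0177] rect (0.42078697681427, -0.29667362570762634) (0.09215732663869858, 0.09046812355518341) encl ((0.41991835832595825, -0.29710280895233154), 0.04830865189433098)
foot 1067 0.023547820923339912 encl ((0.5510152578353882, -0.3428634703159332), 0.08706752955913544) fit [ 0.55734503 -0.3395315 ]
panel 1404 [ 0.5618 -0.3391  0.1836] [[ 0.872  0.471 -0.134]
 [ 0.119  0.061  0.991]
 [-0.475  0.88   0.003]] [0.00255823 0.01916399 0.04305615] zr [0.15137591 0.21299812]
top edge [ 0.5648 -0.337   0.208 ] ((0.5670074224472046, -0.33493661880493164), (0.02082054875791073, 0.14649541676044464), 27.57869529724121)
top dish 830 [ 0.4228 -0.2954  0.0148] rect (0.4241568446159363, -0.29478463530540466) (0.08580642938613892, 0.08914747834205627) encl ((0.4220225214958191, -0.2957690954208374), 0.04565630853176117)
foot 746 0.01755301563772211 encl ((0.546018123626709, -0.342886745929718), 0.08661449700593948) fit [ 0.55863934 -0.33915167]
panel 579 [ 0.5634 -0.332   0.1955] [[ 0.855  0.464 -0.231]
 [ 0.188  0.136  0.973]
 [-0.483  0.875 -0.029]] [0.00316816 0.01826294 0.0436757 ] zr [0.15366939 0.21114248]
top edge [ 0.5673 -0.3322  0.2079] ((0.5681008696556091, -0.3331511616706848), (0.013360208831727505, 0.14825671911239624), 28.82501983642578)
```

View pics/c.png

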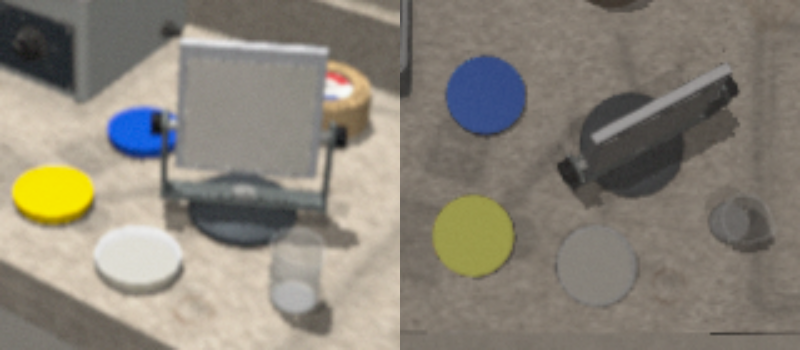

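The crop confirms the cream dish at left front and the beaker at right front. The panel is leaning slightly back and turned towards the beaker. Next I compute the move to a pre-grasp above it.

```bash
cat >> h.py <<'E'
PIV=np.array([.557,-.338,.110])
def pose(s,yaw,tilt,piv=PIV):
    # yaw: angle of back normal in deg, tilt deg forward
    y=np.radians(yaw);t=np.radians(tilt);f=-np.array([np.cos(y),np.sin(y),0]);up=np.array([0,0,1.])
    u=up*np.cos(t)+f*np.sin(t);n=-f*np.cos(t)+up*np.sin(t);z=-u;x=np.cross(n,z)
    return piv+s*u,np.stack([x,n,z],1)
def inc(p,R):
    s=env.get_state();q=s["orientation"];R0=Ro.from_quat([q[1],q[2],q[3],q[0]]).as_matrix()
    a=R0.T@(p-np.array(s["tcp_pos"]))/.5;b=Ro.from_matrix(R0.T@R).as_rotvec()/(2*np.pi)
    return np.r_[a,b].round(4).tolist()
E
python3 - <<'E'
from h import *
p,R=pose(.20,28.4,-7.5);print(p,inc(p,R))
print(inc((p+np.array(env.get_state()["tcp_pos"]))/2,R))
E
```

```text
[ 0.57996344 -0.32558372  0.30828897] [-1.3276, -1.2321, -0.116, 0.0202, 0.0065, 0.0994]
[-0.6638, -0.6161, -0.058, 0.0202, 0.0065, 0.0994]
```

Emit:
carry_out --increments '[[[-0.664, -0.616, -0.1, 0.02, 0.0065, 0.0994], [-0.664, -0.616, -0.1, 0.02, 0.0065, 0.0994], [-0.664, -0.616, -0.1, 0.02, 0.0065, 0.0994], [-0.664, -0.616, -0.1, 0.02, 0.0065, 0.0994], [-0.664, -0.616, -0.1, 0.02, 0.0065, 0.0994]]]' --jaw 0

```text
clock: 1.32
tcp_pos: [0.364, 0.2268, 0.2848]
orientation: [-0.033, 0.511, 0.857, -0.056]
wrist_force: [0.9, 0.5, -0.6]
finger_gap: 0.0854
grip_force: 0.0
```

```bash
python3 - <<'E'
from h import *
p,R=pose(.20,28.4,-7.5);s=env.get_state();print(inc(p,R),s["tcp_pos"],s["joint_pos"],s["clock"])
E
```

```text
[-1.1773, -0.1498, -0.0279, 0.0002, -0.0, -0.0001] [0.36404262 0.22681349 0.28482296] [ 0.3794519   0.12648113 -0.11648314  1.4565     -0.01481488  1.45611859] 1.325
```

Emit:
carry_out --increments '[[[-1.0, -0.127, -0.026, 0, 0, 0], [-1.0, -0.127, -0.026, 0, 0, 0], [-1.0, -0.127, -0.026, 0, 0, 0], [-1.0, -0.127, -0.026, 0, 0, 0], [-1.0, -0.127, -0.026, 0, 0, 0]]]'

```text
clock: 1.95
tcp_pos: [0.4777, -0.0642, 0.298]
orientation: [-0.033, 0.511, 0.857, -0.055]
wrist_force: [1.1, 0.6, -0.3]
finger_gap: 0.0852
grip_force: 0.0
```

```bash
python3 - <<'E'
from h import *
p,R=pose(.20,28.4,-7.5);s=env.get_state();print(inc(p,R),s["tcp_pos"],s["joint_pos"],s["clock"])
E
```

```text
[-0.5571, -0.0706, -0.0114, 0.0003, 0.0, -0.0001] [ 0.47772834 -0.06419934  0.2979937 ] [-0.24884082  0.2061429   0.01309107  1.47268524 -0.08747518  0.8309019 ] 1.95
```

Emit:
carry_out --increments '[[[-0.557, -0.071, -0.011, 0, 0, 0], [-0.557, -0.071, -0.011, 0, 0, 0], [-0.557, -0.071, -0.011, 0, 0, 0], [-0.557, -0.071, -0.011, 0, 0, 0], [-0.557, -0.071, -0.011, 0, 0, 0]]]'

```text
clock: 2.58
tcp_pos: [0.5797, -0.3269, 0.3065]
orientation: [-0.033, 0.512, 0.856, -0.056]
wrist_force: [1.2, 1.4, 0.3]
finger_gap: 0.0854
grip_force: 0.0
```

```bash
python3 - <<'E'
from h import *
w=cam("wrist");P=pts(w);cv2.imwrite("pics/d.png",w["frame"])
s=w["state"];print(s["tcp_pos"],s["joint_pos"],s["clock"])
b=P.reshape(-1,3);b=b[w["z_map"].reshape(-1)>0]
m=(np.hypot(b[:,0]-.565,b[:,1]+.335)<.12)&(b[:,2]>.19)&(b[:,2]<.23);q=b[m]
print(m.sum(),q.mean(0),cv2.minAreaRect(q[:,:2].astype(np.float32)),np.percentile(q[:,2],[5,50,95]))
p,R=pose(.085,28.4,-7.5);print(inc(p,R))
E
```

```text
[ 0.57965919 -0.32686924  0.30653978] [-0.58544     0.5712252   0.57271169  1.63427699 -0.11452949  0.49600945] 2.575
2200 [ 0.56460316 -0.32830209  0.20834752] ((0.5678085684776306, -0.33539116382598877), (0.012225039303302765, 0.14954684674739838), 28.500667572021484) [0.20631915 0.20850643 0.2097902 ]
[0.0069, 0.0027, 0.2242, -0.0, 0.0, -0.0007]
```

View pics/d.png

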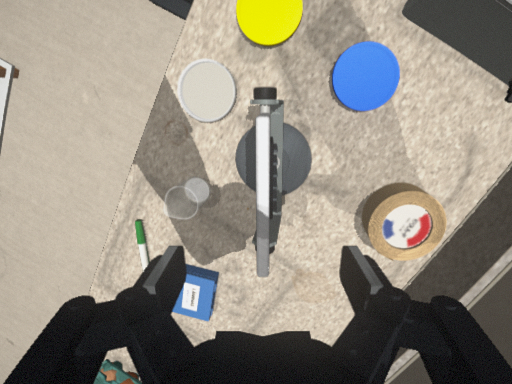

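The panel's edge (col 263, rows 110–275) lies midway between the fingers. Its heat sink is on the right (back), and the cream dish at (207,90) is on the front side. I'll refine the dish and foot positions from this view.

```bash
python3 - <<'E'
from h import *
w=cam("wrist");P=pts(w);f=w["frame"].astype(int)
b=P.reshape(-1,3);c=f.reshape(-1,3)
def enc(m):
    q=b[m];h=cv2.convexHull(q[:,:2].astype(np.float32));return cv2.minEnclosingCircle(h),m.sum(),np.median(q[:,2])
d=np.hypot(b[:,0]-.4215,b[:,1]+.296)
print("dish",enc((d<.06)&(b[:,2]>.009)&(b[:,2]<.03)))
m=(np.hypot(b[:,0]-.557,b[:,1]+.338)<.08)&(b[:,2]>.012)&(b[:,2]<.03)
print("foot",enc(m))
from scipy.optimize import least_squares
img=np.zeros(f.shape[:2],np.uint8);img.reshape(-1)[m]=1
n,l,st,ce=cv2.connectedComponentsWithStats(img)
for i in range(1,n):
  if st[i,4]>200:
    q=b[(l==i).reshape(-1)];h=cv2.convexHull(q[:,:2].astype(np.float32))[:,0]
    print(st[i],least_squares(lambda p:np.hypot(*(h-p).T)-.06,[.557,-.338],loss="soft_l1",f_scale=.001).x)
E
```

```text
dish (((0.42169854044914246, -0.2965855896472931), 0.045864444226026535), np.int64(2986), np.float64(0.01494259165353784))
foot (((0.5618879795074463, -0.3351402282714844), 0.07894168049097061), np.int64(3095), np.float64(0.018121443857503916))
[ 271  103   40  105 2222] [ 0.55676273 -0.3411468 ]
[237 125  20  64 869] [ 0.56305308 -0.33709134]
```

Emit:
carry_out --increments '[[[0.002, 0.002, 0.112, 0, 0, 0], [0.002, 0.002, 0.224, 0, 0, 0], [0.002, 0.002, 0.224, 0, 0, 0]]]'

```text
clock: 3.05
tcp_pos: [0.5627, -0.3257, 0.191]
orientation: [-0.04, 0.51, 0.857, -0.055]
wrist_force: [-1.7, 0.7, 0.4]
finger_gap: 0.0853
grip_force: 0.0
```

Emit:
carry_out --increments '[[[0, 0, 0, 0, 0, 0], [0, 0, 0, 0, 0, 0], [0, 0, 0, 0, 0, 0], [0, 0, 0, 0, 0, 0], [0, 0, 0, 0, 0, 0]]]' --jaw 1 --squeeze 50

```text
clock: 3.68
tcp_pos: [0.5674, -0.3295, 0.1979]
orientation: [-0.032, 0.511, 0.857, -0.056]
wrist_force: [-0.6, -0.1, 6.1]
finger_gap: 0.0112
grip_force: 49.4
```

```bash
cat >> h.py <<'E'
PIV=np.array([.556,-.340,.110])
def rigid(axis,deg):
    s=env.get_state();q=s["orientation"];R0=Ro.from_quat([q[1],q[2],q[3],q[0]]).as_matrix()
    D=Ro.from_rotvec(np.radians(deg)*np.array(axis)).as_matrix()
    return inc(PIV+D@(np.array(s["tcp_pos"])-PIV),D@R0)
E
python3 - <<'E'
from h import *
s=env.get_state();print(s["tcp_pos"],s["wrist_force"],s["joint_pos"])
for k in range(1,6): print(rigid([0,0,1],-46.3*k/5))
E
```

```text
[ 0.56741464 -0.32954036  0.19787215] [-0.58397248 -0.05989553  6.06773346] [-0.59873555  0.54682272  0.26838754  1.34999596 -0.11555736  0.48015518]
[-0.0049, 0.0008, -0.0001, 0.0001, 0.0033, 0.0255]
[-0.0099, 0.0008, -0.0001, 0.0001, 0.0066, 0.051]
[-0.0149, 0.0001, 0.0, 0.0002, 0.0099, 0.0765]
[-0.0196, -0.0015, 0.0002, 0.0002, 0.0132, 0.102]
[-0.024, -0.0038, 0.0005, 0.0003, 0.0166, 0.1275]
```

Emit:
carry_out --increments '[[[-0.005, 0.001, 0, 0, 0.0033, 0.0255], [-0.01, 0.001, 0, 0, 0.0066, 0.051], [-0.015, 0, 0, 0, 0.01, 0.0765], [-0.02, -0.0015, 0, 0, 0.0132, 0.102], [-0.024, -0.004, 0, 0, 0.0166, 0.1275]]]'

```text
clock: 4.3
tcp_pos: [0.5725, -0.3381, 0.1979]
orientation: [-0.053, 0.808, 0.586, -0.036]
wrist_force: [4.2, 9.1, 5.2]
finger_gap: 0.0115
grip_force: 50.1
```

Emit:
carry_out --increments '[[[0, 0, 0, 0, 0, 0], [0, 0, 0, 0, 0, 0]]]'

```text
clock: 4.55
tcp_pos: [0.5725, -0.338, 0.1979]
orientation: [-0.053, 0.806, 0.588, -0.036]
wrist_force: [4.3, 8.5, 6.3]
finger_gap: 0.0116
grip_force: 50.4
```

```bash
python3 - <<'E'
from h import *
s=env.get_state();print(s["tcp_pos"],s["orientation"],s["wrist_force"],s["ft_torque"],s["joint_pos"])
q=s["orientation"];R=Ro.from_quat([q[1],q[2],q[3],q[0]]).as_matrix();print(R)
a=-R[:,0]*np.array([1,1,0]);print(a)
c=np.radians(-17.9);a=np.array([np.sin(c),-np.cos(c),0])
for k in range(1,5): print(rigid(a,-38.5*k/4),rigid(a,38.5*k/4))
E
```

```text
[ 0.57252542 -0.33803477  0.19790985] [-0.05268157  0.80641594  0.58790742 -0.03581687] [4.26849092 8.51121374 6.29238578] [ 1.30177978 -0.58614725 -0.49828814] [-0.63825834  0.61963869  0.39012255  1.46334098 -0.03691518  1.24569124]
[[ 0.30616404  0.94442205 -0.11971036]
 [ 0.95196961 -0.30317904  0.04285252]
 [ 0.00417719 -0.12708053 -0.99188361]]
[-0.30616404 -0.95196961 -0.        ]
[-0.0001, 0.0297, 0.0038, 0.0267, 0.0, 0.0001] [0.0, -0.0299, 0.0012, -0.0267, -0.0, -0.0001]
[-0.0002, 0.0583, 0.0125, 0.0535, 0.0001, 0.0002] [0.0001, -0.0592, 0.0074, -0.0535, -0.0001, -0.0002]
[-0.0003, 0.0851, 0.0259, 0.0802, 0.0001, 0.0003] [0.0001, -0.087, 0.0185, -0.0802, -0.0001, -0.0003]
[-0.0004, 0.1093, 0.0435, 0.1069, 0.0002, 0.0004] [0.0001, -0.1126, 0.034, -0.1069, -0.0002, -0.0004]
```

Emit:
carry_out --increments '[[[0, -0.03, 0.001, -0.0267, 0, 0], [0, -0.059, 0.0075, -0.0535, 0, 0], [0, -0.087, 0.0185, -0.0802, 0, 0], [0, -0.1125, 0.034, -0.107, 0, 0], [0, -0.1125, 0.034, -0.107, 0, 0]]]'

```text
clock: 5.18
tcp_pos: [0.5153, -0.3204, 0.1842]
orientation: [0.218, 0.778, 0.567, 0.161]
wrist_force: [29.1, -7.5, -27.8]
finger_gap: 0.0114
grip_force: 55.5
```

```bash
cat > m.py <<'E'
from h import *
s=env.get_state();print(s["clock"],np.round(s["tcp_pos"],4),s["wrist_force"].round(1),s["joint_pos"].round(2),s["finger_gap"])
q=s["orientation"];R=Ro.from_quat([q[1],q[2],q[3],q[0]]).as_matrix();print("tool tilt",np.degrees(np.arcsin(R[2,1])),"yaw",np.degrees(np.arctan2(R[1,1],R[0,1])))
PLOT=[]
for n in ("scene","top"):
    w=cam(n);P=pts(w);b=P.reshape(-1,3);PLOT.append(w["frame"][150:290,220:400])
    d=np.hypot(b[:,0]-.4215,b[:,1]+.2965)
    if n=="top": print("dish",cv2.minEnclosingCircle(b[(d<.06)&(b[:,2]>.009)&(b[:,2]<.03)][:,:2].astype(np.float32)))
    # RANSAC-like panel plane: start from expected front face
    nv=R[:,1];o=PIV;L=np.c_[(b-o)@R[:,0],(b-o)@nv,-(b-o)@R[:,2]]
    m=(abs(L[:,0])<.07)&(L[:,2]>-.045)&(L[:,2]<.098)&(abs(L[:,1])<.03)
    for it in range(8):
        qq=b[m];c=qq.mean(0);v=np.linalg.eigh(np.cov((qq-c).T))[1][:,0];v*=np.sign(v@nv)
        m2=m&(abs((b-c)@v)<.006-.0004*it);m=m2
    print(n,m.sum(),"tilt",np.degrees(np.arcsin(v[2])),"yaw",np.degrees(np.arctan2(v[1],v[0])),"offset of plane from pivot",(c-PIV)@v,"c",c.round(4))
E
python3 m.py
```

```text
5.175 [ 0.5153 -0.3204  0.1842] [ 29.1  -7.5 -27.8] [-0.81  0.06 -0.59  0.43  0.25  1.14] 0.011435816482242305
tool tilt 31.465820867799255 yaw -17.831390559221653
scene 424 tilt 33.02361070537189 yaw -17.257092984444736 offset of plane from pivot -0.0018860601935124111 c [ 0.5373 -0.349   0.1299]
dish ((0.4268035888671875, -0.28372687101364136), 0.04272165894508362)
top 893 tilt 33.94710632981435 yaw -17.857645394325594 offset of plane from pivot 0.009676631442892495 c [ 0.5455 -0.3355  0.1442]
```

Emit:
carry_out --increments '[[[0, 0, 0.004, 0, 0, 0], [0, 0, 0.004, 0, 0, 0]]]'

```text
clock: 5.52
tcp_pos: [0.5172, -0.321, 0.1849]
orientation: [0.215, 0.778, 0.568, 0.159]
wrist_force: [3.9, 3.9, -0.7]
finger_gap: 0.0116
grip_force: 56.2
```

Emit:
carry_out --increments '[[[0, 0, 0, 0, 0, 0], [0, 0, 0, 0, 0, 0], [0, 0, 0, 0, 0, 0], [0, 0, 0, 0, 0, 0]]]' --jaw 0

```text
clock: 6.02
tcp_pos: [0.5166, -0.3232, 0.1854]
orientation: [0.217, 0.779, 0.567, 0.158]
wrist_force: [0.2, 0.7, -0.1]
finger_gap: 0.082
grip_force: 0.0
```

Emit:
carry_out --increments '[[[0, 0, -0.1, 0, 0, 0], [0, 0, -0.2, 0, 0, 0], [0, 0, -0.26, 0, 0, 0], [0, 0, -0.26, 0, 0, 0]]]'

```text
clock: 6.52
tcp_pos: [0.4531, -0.3034, 0.3]
orientation: [0.219, 0.778, 0.567, 0.158]
wrist_force: [-0.2, 0.0, -1.0]
finger_gap: 0.0855
grip_force: 0.0
```

```bash
cat >> m.py <<'E'
w=cam("wrist");P=pts(w);b=P.reshape(-1,3);cv2.imwrite("pics/e.png",np.vstack([np.hstack([cv2.resize(p,(384,300)) for p in PLOT]),cv2.resize(w["frame"],(768,288))]))
L=(b-PIV)@R;L[:,2]*=-1
m=(w["z_map"].reshape(-1)>0)&(abs(L[:,0])<.085)&(L[:,2]>.094)&(L[:,2]<.108)&(abs(L[:,1])<.03)
print("edge in tool axes",L[m].mean(0),cv2.minAreaRect(L[m][:,:2].astype(np.float32)), "world",b[m].mean(0))
E
python3 m.py
```

```text
6.525 [ 0.4531 -0.3034  0.3   ] [-0.2  0.  -1. ] [-0.89 -0.14 -0.47  0.76  0.28  1.07] 0.08548860020766187
tool tilt 31.346092957800305 yaw -17.838124815679528
scene 584 tilt 31.625706846386283 yaw -17.42506599702281 offset of plane from pivot -0.0018568687893526573 c [ 0.5366 -0.337   0.138 ]
dish ((0.4227627217769623, -0.29549166560173035), 0.045284204185009)
top 994 tilt 33.11396980835933 yaw -17.718612986450896 offset of plane from pivot 0.009868746790528194 c [ 0.546  -0.3342  0.1454]
edge in tool axes [0.00781015 0.00127801 0.09749479] ((0.00019340217113494873, 0.001028362661600113), (0.011512299068272114, 0.14909322559833527), 89.67395782470703) world [ 0.51127825 -0.31702253  0.19390391]
```

View pics/e.png

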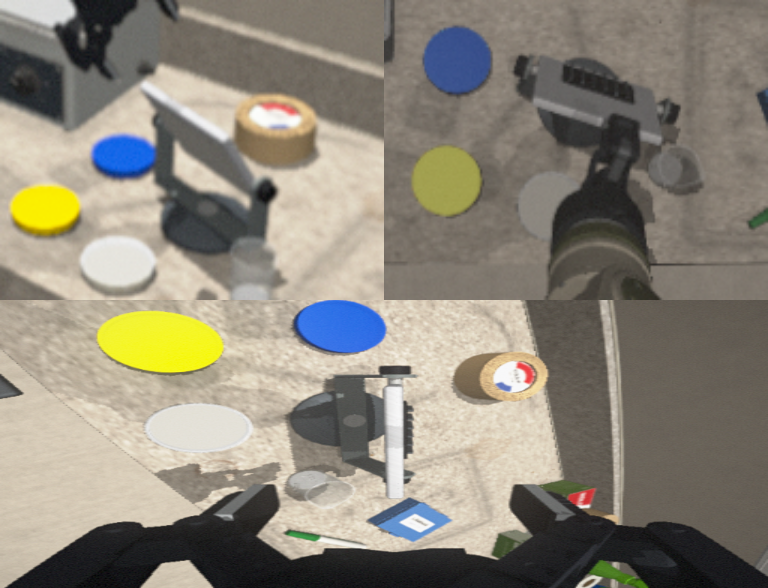

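The picture shows the panel free of the gripper, leaning about 31° towards the cream dish at wrist view (198,427). The beaker and other things are where they were.

```bash
python3 -c "
from workcell import env
print(env.hand_in())"
```

```text
the job is handed in; nothing more can be done
None
```

I turned the panel to face the petri dish, leaned it forward about 31° from upright, let go of it and handed the job in; the dish and beaker were not moved, nothing came near the timer, and no verdict was returned.

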